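# Latch the lid of the storage tub

### The job

The lid of the frosted storage tub is ajar. Swing the steel loop of its toggle latch over so that it hooks behind the keeper on the lid, then press the lever down until it lies fully home against the tub's sloping shoulder, holding the lid tight. Then let go, and leave the other things where they are.

Things in the scene. Friction and masses are not known exactly. Their poses are not given: they have to be found in the camera images.
- tub: Frosted polypropylene storage tub, 240 mm long (its x), 180 wide (its y), fixed to the shelf. Origin: centre of its underside, z up. Top level at z 130 from x -30 to +130; at the latch side (-x) a 45 degree shoulder falls to x -110, z 50, above a low upright front. Lever and loop are on this shoulder at y 0. The latch faces world -y, turned from there by up to 15 degrees to -x or 55 to +x
- lever_pivot (a point): The lever's pivot axis (parallel to the tub's y): at x -83.7, z 98.9 mm in the tub's frame, 16 mm off the shoulder's surface. Its axes are the tub's axes
- lever (a joint): Angle of the grey latch lever, rad. At 0 it leans out, away from the lid, 0.367 beyond vertical; grows as it is pressed outwards and down (lean beyond vertical = 0.367 + value); 1.99 is its stop, flat along the shoulder, pointing down it. Starts at 0.05 to 0.33. Its stiff pivot (0.1 N m) stays where it is left; hooked, its end takes up to about 8 N to press and stays home over centre
- lever_tip (a point): Middle of the free end of the lever, a flat grey tongue 85 mm long from its pivot to here, 40 mm wide, 6 mm thick
- loop (a joint): Angle of the steel wire loop on its pin on the lever (20 mm from the lever's pivot towards its end), rad. 0: leaning back on a stop, 0.30 off the lever on the lid side; grows as it swings towards the lid. It swings freely: it starts leaning 0.1 to 0.4 beyond vertical, away from the lid; pushed past vertical it falls onto the lid, behind the keeper if the lever still stands at its starting angle
- loop_bar (a point): Middle of the loop's crossbar. The loop is a U: two 6 mm wire arms, 62 mm apart, 99 mm from pin to crossbar, the crossbar 8 mm thick and parallel to the tub's y
- lid (a joint): Opening of the lid, rad, 0 = shut. The lid is a frosted plate 166 x 192 x 8 mm hinged along the tub's far top edge (tub x 130, z 130 mm); its springy seal holds it ajar at about 0.1 rad (front edge 16 mm up) until the latch pulls it down
- keeper (a point): The keeper: a grey lug on the lid near its latch-side edge, 40 mm wide (along the tub's y), 6 thick, 12 high, leaning 15 degrees outwards. The point is the foot of its inner face, at the lid's top, mid-width; its x points inwards over the lid to the lid's hinge, z up from the lid. A hooked crossbar's middle lies about 4 mm in x and 4 mm in z from it
- controller: Bystander: pink game controller, 107 x 148 x 36 mm, on the upper tier. Origin at the centre of its underside
- remote: Bystander: silver remote control, 45 x 170 x 18 mm, on the upper tier. Origin at the centre of its underside
- bowl: Bystander: beige ceramic bowl, 110 mm across, 50 mm high, on the lower tier. Origin at the centre of its underside
- dock: Bystander: black charging dock, 100 x 80 x 50 mm, on the lower tier. Origin at the centre of its underside
- tin: Bystander: blue cartridge tin, 88 x 123 x 45 mm, on the shelf at the latch side of the tub. Origin at the centre of its underside
- mug: Bystander: white mug, 80 mm across, 90 mm high, standing on the shelf at the latch side of the tub. Origin at the centre of its underside
- case: Bystander: black flat game case, 105 x 170 x 16 mm, lying on the shelf near the tub. Origin at the centre of its underside

How it is judged:
On the way:
1. the loop's crossbar lies hooked behind the keeper, with the lever still up (x of loop_bar in the frame of keeper between -0.001 and 0.03 m and z of loop_bar in the frame of keeper below 0.01 m and value of joint lever below 1.5 rad), for 0.2 s.
At the end, for the whole second after the job is handed in: The loop's crossbar is behind the keeper (0 to 30 mm inwards of its inner face, less than 10 mm above the lid), the lever is within 0.12 rad of its stop, the lid is pulled to within 0.03 rad of shut, and all is at rest (x of loop_bar in the frame of keeper between -0.001 and 0.03 m and z of loop_bar in the frame of keeper below 0.01 m and value of joint lever above 1.87 rad and value of joint lid below 0.03 rad and velocity of joint lever between -0.05 and 0.05 rad/s and velocity of joint lid between -0.05 and 0.05 rad/s); the robot touches nothing.
It fails at once if one of the other things is pushed more than 30 mm (distance of any of controller, remote, bowl, dock, tin, mug, case from where it was at the start of the episode above 0.03 m).
It also fails if it takes over 48 s, if anything falls off the work surface, if the arm or the gripper's body presses on something with over 40 N, if the wrist force passes 120 N, or if a joint passes its speed limit or range.

### The arm

A 7-joint arm with a two-finger parallel gripper is mounted at the origin on the work surface. World frame = base frame: x ahead of the robot, y to its left, z up, the work surface at z = 0. Lengths are in m, angles in rad, forces in N, time in s.
With the tool pointing down it reaches from about 0.4 to 0.85 m from the base axis. Payload 4.5 kg.
Tool frame: the origin (TCP) lies at the very end of the fingers, on their centre line; the grasp point (between the pads) lies 19 mm behind it; z points along the fingers, y is the line along which they close (so a half turn about z gives the same grasp; the last joint's range is limited). The gripper opens to 85 mm and grips with 20 to 120 N. Pads are 22 mm wide; open, the fingers measure 114 mm over their backs; the gripper's body (76 mm by 85 mm) begins 54 mm behind the grasp point. The pads swing forward as they close: fully open they stand 13 mm farther back than shut.
Start: joints at [1.313, 0.689, -0.195, 1.565, 0.157, 0.902, -0.215], TCP at [0.18, -0.599, 0.231] pointing down, gripper open.
Joint ranges: [-3.01, 3.01], [-0.46, 2.08], [-1.47, 1.51], [0.13, 2.56], [-1, 4.14], [0.04, 2.09], [-2.66, 2.66]. Speed limits (rad/s): [2.57, 2.57, 3.14, 3.14, 3.14, 3.14, 3.14].

### API

Orientations are given as a 3x3 rotation matrix whose columns are the frame's x, y, z axes.
In Python, from plant import env gives the robot as it stands. The module is installed in compiled form; this text tells all that it offers.
- The arm moves only by the shell command python3 -m jog 'ROWS' [FORCE]. ROWS is JSON, a list of rows, each a list of 3 entries, a list of its own where there are three numbers: the shift along the tool's x, y, z scaled (see below), then the turn about the tool's z scaled (see below), then the opening, from 0 (shut) to 1 (fully open). A call has 1 to 8 rows; each row is the pose to reach, as a shift and turn from the pose commanded when the call began, along the tool's axes at that moment, turning the shorter way round; what a row does not reach only later rows make up. The controller multiplies each number of a shift by 400 mm and each number of a turn by 360 degrees. A row lasts 1/10 s, in which the tool goes at most 50 mm and 8.59 degrees, less where a joint would pass 70% of its speed; a pose out of reach is approached as far as the arm can. A call with a number of a shift or a turn outside -1 to 1 is refused whole. A call with a gripper value outside its range is refused whole. The fingers move at their own pace and stop on an object; FORCE is the grip in N (left out, the last holds). Time passes only in rows, so rows that repeat a pose let the fingers close. It gives the time, the measured TCP pose, the force, the opening and the grip force at its end, in the units of the state.
- env.get_obs(): the state, without advancing time (a new reading comes with each control period).
- env.get_image(name): name is "scene" or "side" or "wrist"; returns (picture, depth): 400x640x3 uint8, blue, green, red; 400x640 float32, m along the optical axis (not along the pixel's ray), 0 where there is no reading.
- env.camera_model(name): a dict with "vfov" (degrees; the focal length in pixels is half the picture's height over the tangent of half this angle, whatever the lens; pixels are square), "cx", "cy" (the principal point, pixels), "rvec" (rotation vector, rad) and "tvec" (3), from world to camera coordinates, as OpenCV has them. Camera axes: x right, y down, z forward; pixel columns grow to the right and rows downward; lengths in m; the calibration is good to about 2 mm. A picture is of the moment at which its call begins: read the wrist's pose just before it. camera_model takes no time and is no camera call; for the wrist camera it gives the pose at the moment of the call.
- env.finish_job(): hands the job in; it is judged then, once.
The state is a dict: "clock": time; "qpos": joint angles; "qvel": joint speeds; "joint_efforts": joint torques, N m; "position": TCP position; "ee_rot": TCP orientation; "ft_force": force on the tool from outside, world axes, zero at the start; "torque": the same for the moment, N m; "opening": finger opening in m; "grip_force": force on a finger pad.
Only numpy, scipy, OpenCV 4.12 (cv2) and the standard library are available. Lean on these libraries where they do the work, as an engineer would, in place of code of your own. Each camera call takes 0.05 s, during which the arm holds its last target. There are 200 camera calls.

## Working session

There is one attempt and no reset: what is moved stays moved. The work goes in short steps, Python scripts to look and compute and a shell command to move; the robot and the scene stay as the last step left them, time stands still between calls to the robot, and variables do not carry over. Pictures are saved under pics/ and viewed, at most 10 in all, crops included, and the job is handed in when it is done.

```bash
mkdir -p pics
cat > h.py <<'E'
import numpy as np,cv2
from plant import env
def cam(n):
    m=env.camera_model(n);R=cv2.Rodrigues(np.array(m["rvec"],float))[0];t=np.array(m["tvec"],float).ravel()
    f=200/np.tan(np.radians(m["vfov"])/2);return R,t,f,m["cx"],m["cy"]
def cloud(n,d,c=None):
    R,t,f,cx,cy=c or cam(n);v,u=np.mgrid[0:400,0:640]
    P=np.stack([(u-cx)/f*d,(v-cy)/f*d,d],-1);return (P-t)@R
def proj(c,p):
    R,t,f,cx,cy=c;q=R@np.array(p)+t;return f*q[0]/q[2]+cx,f*q[1]/q[2]+cy
def grab(n,tag):
    c=cam(n);im,d=env.get_image(n);cv2.imwrite(f"pics/{tag}.png",im);np.savez(f"{tag}.npz",im=im,d=d,R=c[0],t=c[1],k=np.array(c[2:]))
    return im,d,c
E
python3 - <<'E'
from h import *
o=env.get_obs();print(o["position"],o["ee_rot"],o["clock"])
a,_,c=grab("scene","s0");b,_,c2=grab("side","d0");w,_,_=grab("wrist","w0")
for n,c in(("s",c),("d",c2)):print(n,-c[0].T@c[1],c[0][2],c[2:])
cv2.imwrite("pics/m0.png",cv2.resize(np.vstack([a,b]),(480,600),interpolation=cv2.INTER_AREA))
E
```

```text
[ 0.1795585  -0.59797512  0.23047803] [[ 9.57706930e-01  2.87744702e-01 -6.49736626e-04]
 [ 2.87745406e-01 -9.57705405e-01  1.71421866e-03]
 [-1.28998941e-04 -1.82867782e-03 -9.99998320e-01]] 0.0
s [1.2723892  0.86898358 1.42836551] [-0.40618136 -0.47566423 -0.78023089] (np.float64(514.4951950451834), 323.821361153034, 202.7247023818369)
d [ 0.37538324 -0.82895273  1.32029167] [ 0.12967798  0.62065796 -0.77328347] (np.float64(446.784286377129), 317.48206732049255, 201.781665903662)
```

View pics/s0.png

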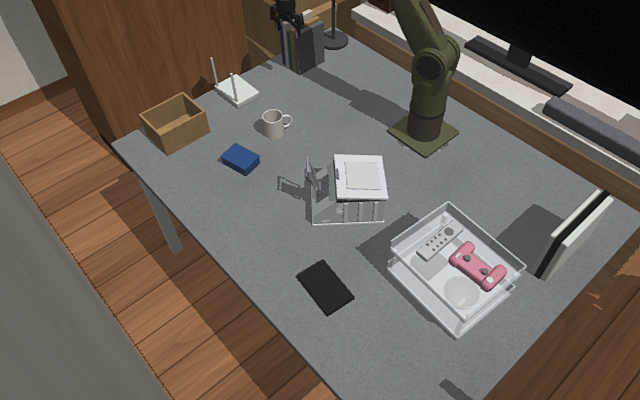

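View pics/d0.png

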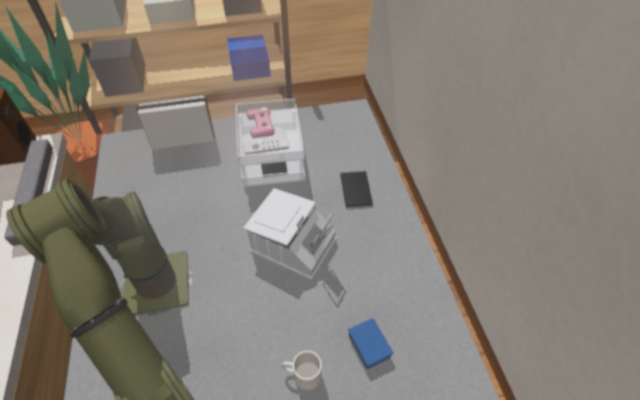

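The scene view shows the tub at about (345,190) with its lid at (360,175), and the latch to the left at (315,175). The side view has the lid at (280,215) and the latch at (315,235). The tin and mug stand clear on the latch side. Next I'll zoom in and use depth.

Run:
```python
from h import *
out=[]
for n,(x,y) in(("s0",(270,140)),("d0",(235,180))):
    z=np.load(n+".npz");c=(z["R"],z["t"],*z["k"])
    im=z["im"][y:y+100,x:x+130];out.append(cv2.resize(im,None,fx=6,fy=6,interpolation=cv2.INTER_CUBIC)[:600])
    P=cloud(n,z["d"],c);d=z["d"]
    Q=P[y:y+100,x:x+130];m=(d[y:y+100,x:x+130]>0)
    print(n,m.mean(),np.histogram(Q[m][:,2],np.arange(-.02,.26,.02)))
    if n=="s0": pts=[(365,160),(375,185),(345,165),(350,190),(320,200),(315,165),(330,215),(380,215)]
    else: pts=[(280,205),(265,220),(295,235),(310,250),(315,240),(330,220),(285,260)]
    for u,v in pts:print(u,v,P[v,u].round(3))
    lid=m&(Q[...,2]>.128)&(Q[...,2]<.165)
    w=lid.astype(np.uint8)
    k,l,st,ce=cv2.connectedComponentsWithStats(w);i=1+st[1:,4].argmax()
    L=Q[l==i];r=cv2.minAreaRect((L[:,:2]*1000).astype(np.float32));print(r,cv2.boxPoints(r).round())
    A=np.c_[L[:,:2],np.ones(len(L))];print(np.linalg.lstsq(A,L[:,2],rcond=None)[0])
cv2.imwrite("pics/c0.png",cv2.resize(np.vstack(out),(650,1000))[:, :][:500]);cv2.imwrite("pics/c1.png",out[1])
cv2.imwrite("pics/c01.png",cv2.resize(np.vstack(out),(390,600),interpolation=cv2.INTER_AREA))
cv2.imwrite("pics/c0.png",out[0])
```

```text
s0 0.9960769230769231 (array([2427, 5836,  250,  324,  364,  431,  562,  546, 2012,  128,   15,
         48,    6,    0]), array([-0.02,  0.  ,  0.02,  0.04,  0.06,  0.08,  0.1 ,  0.12,  0.14,
        0.16,  0.18,  0.2 ,  0.22,  0.24,  0.26]))
365 160 [0.377 0.043 0.146]
375 185 [0.432 0.146 0.146]
345 165 [0.448 0.019 0.154]
350 190 [0.51  0.109 0.152]
320 200 [0.573 0.031 0.082]
315 165 [ 0.432 -0.159  0.002]
330 215 [0.576 0.084 0.053]
380 215 [0.448 0.193 0.044]
((443.03302001953125, 79.46133422851562), (202.78480529785156, 179.59327697753906), 50.18755340576172) [[309.  59.]
 [447. -56.]
 [577. 100.]
 [439. 215.]]
[ 0.04384098 -0.05441121  0.13267674]
d0 0.9961538461538462 (array([2102, 5753,  460,  374,  411,  402,  605,  601, 2099,   83,    9,
         47,    4,    0]), array([-0.02,  0.  ,  0.02,  0.04,  0.06,  0.08,  0.1 ,  0.12,  0.14,
        0.16,  0.18,  0.2 ,  0.22,  0.24,  0.26]))
280 205 [0.445 0.123 0.15 ]
265 220 [0.387 0.069 0.152]
295 235 [0.475 0.007 0.128]
310 250 [ 0.516 -0.032  0.084]
315 240 [ 0.537 -0.013  0.109]
330 220 [0.624 0.135 0.001]
285 260 [ 0.432 -0.024  0.037]
((440.2763671875, 84.87312316894531), (196.2878875732422, 181.2387237548828), 50.57889175415039) [[308.  67.]
 [448. -48.]
 [573. 103.]
 [433. 218.]]
[ 0.04185888 -0.02399961  0.1307759 ]
```

View pics/c0.png

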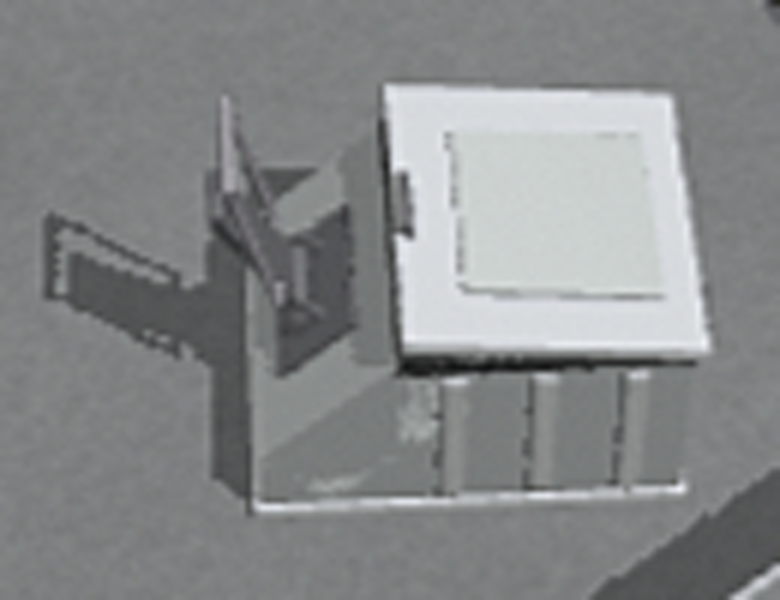

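View pics/c1.png

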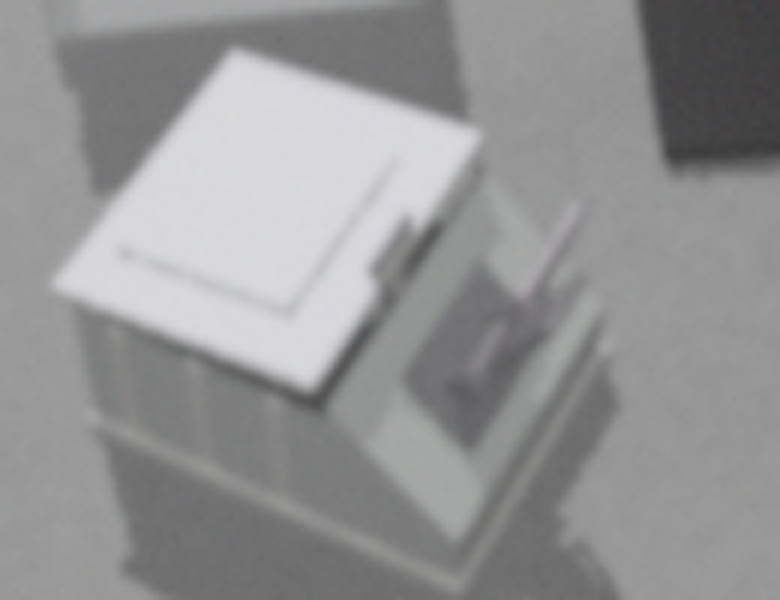

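The crops show the crossbar in scene crop from (225,97) to (230,190), the keeper at (403,205), and the lid's corners clearly. In the side crop the crossbar runs (580,207)–(525,297) and the keeper sits at (395,255). Now I'll ray-cast these.

```bash
cat >> h.py <<'E'
def load(n):
    z=np.load(n+".npz");return z["im"],z["d"],(z["R"],z["t"],*z["k"])
def ray(c,u,v):
    R,t,f,cx,cy=c;return -R.T@t,R.T@np.array([(u-cx)/f,(v-cy)/f,1])
def onz(c,u,v,z):
    o,r=ray(c,u,v);return o+r*(z-o[2])/r[2]
def tri(c1,p1,c2,p2):
    o1,a=ray(c1,*p1);o2,b=ray(c2,*p2);s=np.linalg.lstsq(np.c_[a,-b],o2-o1,rcond=None)[0]
    A,B=o1+a*s[0],o2+b*s[1];return (A+B)/2,np.linalg.norm(A-B)
E
python3 - <<'E'
from h import *
ims,ds,cs=load("s0");imd,dd,cd=load("d0")
S=lambda p:(p[0]/6+270-.4,p[1]/6+140-.4);D=lambda p:(p[0]/6+235-.4,p[1]/6+180-.4)
sf=[(385,87),(402,353)];sb=[(672,95),(710,350)];df=[(480,135),(310,388)];db=[(237,50),(55,287)]
# match: scene front-a(385,87) is low y => side front (310,388)
F=[];B=[]
for c,X,f,b in((cs,S,sf,sb),(cd,D,df[::-1],db[::-1])):
    F.append([onz(c,*X(p),.1545) for p in f]);B.append([onz(c,*X(p),.138) for p in b])
    for q in F[-1]+B[-1]:print(q.round(4))
F=np.mean(F,0);B=np.mean(B,0)
y=F[1]-F[0];x=B.mean(0)-F.mean(0);print("w",np.linalg.norm(y[:2]),"l",np.linalg.norm(x[:2]))
e1=y[:2]/np.linalg.norm(y[:2]);e2=x[:2]/np.linalg.norm(x[:2]);e2p=np.array([-e1[1],e1[0]])
print(np.degrees(np.arctan2(*e2[::-1])),np.degrees(np.arctan2(*e2p[::-1])))
ex=e2+e2p*np.sign(e2@e2p);ex/=np.linalg.norm(ex);ey=np.array([-ex[1],ex[0]])
cen=(F.mean(0)+B.mean(0))[:2]/2;org=cen-ex*.0475;print("yaw",np.degrees(np.arctan2(ex[1],ex[0])),"org",org)
T=lambda p:np.array([(p[:2]-org)@ex,(p[:2]-org)@ey,p[2]])
np.savez("tub.npz",org=org,ex=ex)
for n,a,b in(("barA",(225,97),(525,297)),("barB",(230,190),(580,207)),("keep",(403,205),(395,250))):
    p,e=tri(cs,S(a),cd,D(b));print(n,T(p).round(4),e)
for n,d,c in(("s",ds,cs),("d",dd,cd)):
    P=cloud(n,d,c);X=(P[...,:2]-org)@ex;Y=(P[...,:2]-org)@ey
    m=(d>0)&(abs(Y)<.06)&(X>-.2)&(X<.05)
    for lo in np.arange(.1,.23,.01):
        k=m&(P[...,2]>lo)&(P[...,2]<=lo+.01)&(X<-.05)
        k&=(P[...,2]+0>0.16+X+.012)
        if k.sum()>2:print(n,lo.round(2),k.sum(),np.percentile(X[k],[5,50,95]).round(3),np.percentile(Y[k],[5,50,95]).round(3))
E
```

```text
[ 0.4415 -0.0437  0.1545]
[0.5675 0.107  0.1545]
[0.3138 0.0618 0.138 ]
[0.4353 0.208  0.138 ]
[ 0.4398 -0.0413  0.1545]
[0.5611 0.1074 0.1545]
[0.3155 0.0638 0.138 ]
[0.4376 0.2131 0.138 ]
w 0.1941799865713381 l 0.16430960192782762
140.58185875035724 140.45115399950777
yaw 140.5165063749325 org [0.47568099 0.05428832]
barA [-0.1262  0.0337  0.2179] 0.0003842506816159099
barB [-0.1248 -0.0324  0.2157] 0.00017475217893987482
keep [-0.0312  0.0012  0.1603] 3.91679200454394e-05
s 0.1 111 [-0.097 -0.079 -0.066] [-0.038 -0.007  0.036]
s 0.11 75 [-0.101 -0.065 -0.058] [-0.047 -0.     0.041]
s 0.12 30 [-0.107 -0.103 -0.051] [-0.049  0.001  0.031]
s 0.13 26 [-0.114 -0.108 -0.105] [-0.033 -0.     0.033]
s 0.14 19 [-0.121 -0.114 -0.108] [-0.034 -0.007  0.035]
s 0.15 21 [-0.13  -0.123 -0.111] [-0.031 -0.007  0.028]
s 0.16 20 [-0.136 -0.123 -0.112] [-0.034 -0.018  0.033]
s 0.17 33 [-0.139 -0.135 -0.116] [-0.03  -0.003  0.033]
s 0.18 9 [-0.132 -0.12  -0.117] [-0.033 -0.016  0.034]
s 0.19 6 [-0.122 -0.12  -0.118] [-0.032 -0.03   0.03 ]
s 0.2 6 [-0.13  -0.124 -0.121] [-0.034 -0.032  0.016]
s 0.21 42 [-0.131 -0.127 -0.123] [-0.033 -0.002  0.03 ]
s 0.22 6 [-0.13  -0.127 -0.126] [-0.025 -0.002  0.022]
d 0.1 84 [-0.09  -0.074 -0.065] [-0.033  0.004  0.04 ]
d 0.11 32 [-0.101 -0.063 -0.058] [-0.036  0.016  0.042]
d 0.12 16 [-0.105 -0.101 -0.051] [-0.033 -0.007  0.031]
d 0.13 17 [-0.11  -0.105 -0.101] [-0.03   0.004  0.032]
d 0.14 14 [-0.117 -0.112 -0.104] [-0.02   0.012  0.031]
d 0.15 21 [-0.123 -0.116 -0.109] [-0.027  0.015  0.034]
d 0.16 22 [-0.134 -0.125 -0.111] [-0.029  0.003  0.032]
d 0.17 28 [-0.135 -0.131 -0.115] [-0.016  0.005  0.033]
d 0.18 4 [-0.119 -0.117 -0.115] [-0.02   0.032  0.034]
d 0.19 5 [-0.121 -0.119 -0.118] [-0.021  0.031  0.033]
d 0.2 4 [-0.124 -0.122 -0.12 ] [0.03  0.032 0.034]
d 0.21 43 [-0.127 -0.124 -0.121] [-0.028  0.001  0.03 ]
d 0.22 4 [-0.126 -0.124 -0.122] [-0.018  0.005  0.024]
```

Everything agrees: tub yaw is 140.5°, the bar is at tub (-0.1255, 0, 0.214), the lever tip leans about 0.6, and the keeper is at -0.031. Now the approach.

```bash
cat > go.py <<'E'
import sys
from h import *
z=np.load("tub.npz");org,ex=z["org"],z["ex"];ey=np.array([-ex[1],ex[0]])
o=env.get_obs();p,R=np.array(o["position"]),np.array(o["ee_rot"])
print("t",round(o["clock"],2),"tub",((p[:2]-org)@ex).round(4),((p[:2]-org)@ey).round(4),p[2].round(4),"f",np.round(o["ft_force"],1))
turn=np.arctan2(*(R.T@np.r_[-ex,0])[[1,0]]);print("turn",(turn/2/np.pi).round(4))
for a in sys.argv[1:]:
    x,y,zz=map(float,a.split(","));w=np.r_[org+ex*x+ey*y,zz];print(a,(R.T@(w-p)/.4).round(4))
E
python3 go.py -- -.165,0,.235 2>/dev/null || python3 go.py " -.165,0,.235"
```

```text
t 0.15 tub -0.1863 0.6918 0.2307 f [ 0.5 -0.1 -0.5]
turn 0.1561
t 0.15 tub -0.1863 0.6918 0.2307 f [ 0.5 -0.1 -0.5]
turn 0.1561
 -.165,0,.235 [ 1.4076 -1.0063 -0.0095]
```

```bash
python3 -m jog '[[[0.8,-0.57,-0.02],0.156,0],[[0.8,-0.57,-0.02],0.156,0],[[0.8,-0.57,-0.02],0.156,0],[[0.8,-0.57,-0.02],0.156,0],[[0.8,-0.57,-0.02],0.156,0],[[0.8,-0.57,-0.02],0.156,0],[[0.8,-0.57,-0.02],0.156,0],[[0.8,-0.57,-0.02],0.156,0]]'; python3 go.py ' -.165,0,.235'
```

```text
clock: 0.95
position: [0.4222, -0.2854, 0.2392]
ee_rot: [[0.772, -0.635, 0.0], [-0.635, -0.772, 0.001], [-0.0, -0.0, -1.0]]
ft_force: [-0.1, -0.1, -0.7]
opening: 0.0001
grip_force: 0.0
t 0.95 tub -0.1747 0.2961 0.2392 f [-0.1 -0.1 -0.7]
turn 0.0001
 -.165,0,.235 [-0.0237 -0.7404  0.0109]
```

Next I'll stay outside the loop, come over to y=0 and go down to z≈0.197.

```bash
python3 -m jog '[[[0,-0.74,0],0,0],[[0,-0.74,0],0,0],[[0,-0.74,0],0,0],[[0,-0.74,0],0,0],[[0,-0.74,0],0,0],[[0,-0.74,0],0,0],[[0,-0.74,0.05],0,0],[[0,-0.74,0.105],0,0]]'; python3 go.py ' -.15,0,.198' ' -.1,0,.198' ' -.085,0,.198'
```

```text
clock: 1.75
position: [0.6102, -0.0571, 0.1969]
ee_rot: [[0.775, -0.632, 0.002], [-0.632, -0.775, 0.001], [0.001, -0.002, -1.0]]
ft_force: [-0.2, -0.6, -0.4]
opening: -0.0002
grip_force: 0.0
t 1.75 tub -0.1746 0.0004 0.1969 f [-0.2 -0.6 -0.4]
turn 0.0008
 -.15,0,.198 [-0.0615 -0.0014 -0.0029]
 -.1,0,.198 [-0.1865 -0.002  -0.0031]
 -.085,0,.198 [-0.224  -0.0022 -0.0031]
```

Run:
```python
from h import *
im,_,c=grab("side","d1");cv2.imwrite("pics/d1c.png",cv2.resize(im[160:300,220:400],None,fx=4,fy=4,interpolation=cv2.INTER_CUBIC))
```

```text
(no output)
```

View pics/d1c.png

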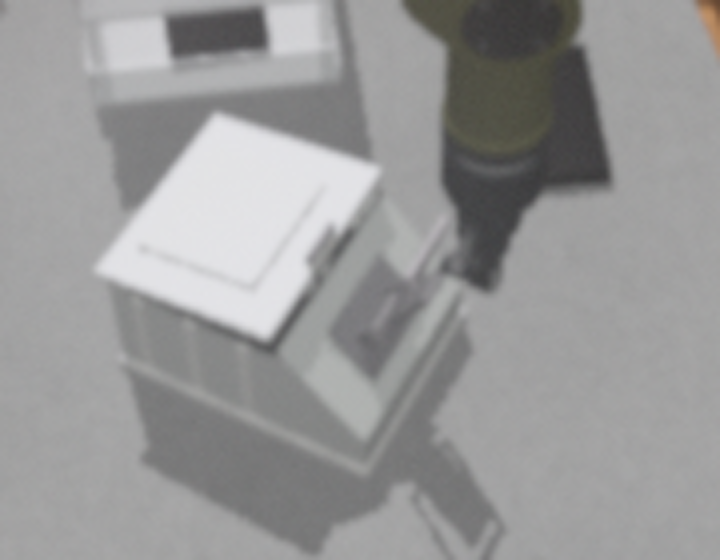

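The fingers are at (485,270), just outside the crossbar at (440,240). Pushing it over vertical now.

```bash
python3 -m jog '[[[-0.06,0,0],0,0],[[-0.09,0,0],0,0],[[-0.11,0,0],0,0],[[-0.13,0,0],0,0],[[-0.15,0,0],0,0],[[-0.17,0,0],0,0],[[-0.19,0,0],0,0],[[-0.21,0,0],0,0]]'; python3 -m jog '[[[0,0,0],0,0],[[0,0,0],0,0],[[0,0,0],0,0],[[0,0,0],0,0],[[0,0,0],0,0]]';python3 go.py
python3 - <<'E'
from h import *
im,_,c=grab("side","d2");a,_,_=grab("scene","s2")
f=lambda i,x,y:cv2.resize(i[y:y+100,x:x+130],None,fx=3,fy=3,interpolation=cv2.INTER_CUBIC)
cv2.imwrite("pics/m2.png",np.hstack([f(a,270,130),f(im,235,180)]))
E
```

```text
clock: 2.6
position: [0.5434, -0.0059, 0.1973]
ee_rot: [[0.772, -0.635, 0.0], [-0.635, -0.772, -0.0], [0.0, -0.0, -1.0]]
ft_force: [-0.2, -0.2, -0.7]
opening: 0.0001
grip_force: 0.0
clock: 3.1
position: [0.5441, -0.0065, 0.1973]
ee_rot: [[0.772, -0.636, 0.0], [-0.636, -0.772, -0.0], [0.0, 0.0, -1.0]]
ft_force: [-0.6, -0.4, -0.2]
opening: 0.0001
grip_force: 0.0
t 3.1 tub -0.0914 0.0034 0.1973 f [-0.6 -0.4 -0.2]
turn 0.0001
```

View pics/m2.png

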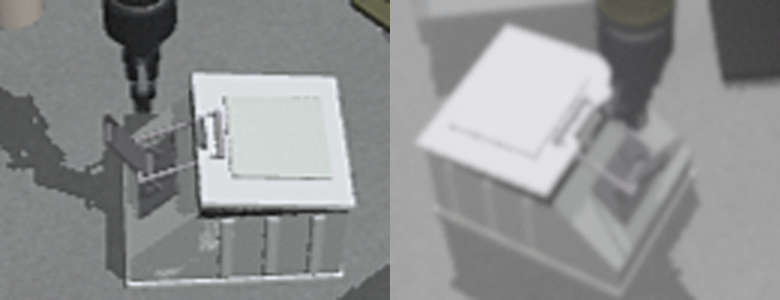

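The loop is hooked: the crossbar lies behind the keeper, around (215,135) on the left panel, and the lever is still up at (125,140). Now I'll sweep the lever outwards from its lid side.

```bash
python3 -m jog '[[[0.01,-0.008,0.04],0,0],[[0.03,-0.008,0.08],0,0],[[0.05,-0.008,0.093],0,0],[[0.07,-0.008,0.11],0,0],[[0.09,-0.008,0.13],0,0],[[0.12,-0.008,0.175],0,0],[[0.135,-0.008,0.226],0,0],[[0.135,-0.008,0.226],0,0]]'; python3 go.py ' -.145,0,.08' ' -.145,0,.053' ' -.145,0,.047'
python3 - <<'E'
from h import *
im,_,c=grab("side","d3");a,_,_=grab("scene","s3")
f=lambda i,x,y:cv2.resize(i[y:y+100,x:x+130],None,fx=3,fy=3,interpolation=cv2.INTER_CUBIC)
cv2.imwrite("pics/m3.png",np.hstack([f(a,270,130),f(im,235,180)]))
E
```

```text
clock: 4.0
position: [0.5875, -0.0389, 0.1049]
ee_rot: [[0.772, -0.636, -0.002], [-0.636, -0.772, -0.0], [-0.001, 0.001, -1.0]]
ft_force: [0.5, 0.1, -0.3]
opening: -0.0001
grip_force: 0.0
t 4.0 tub -0.1455 0.0008 0.1049 f [ 0.5  0.1 -0.3]
turn -0.0001
 -.145,0,.08 [-0.0013 -0.0022  0.0622]
 -.145,0,.053 [-0.0012 -0.0023  0.1297]
 -.145,0,.047 [-0.0012 -0.0023  0.1447]
```

View pics/m3.png

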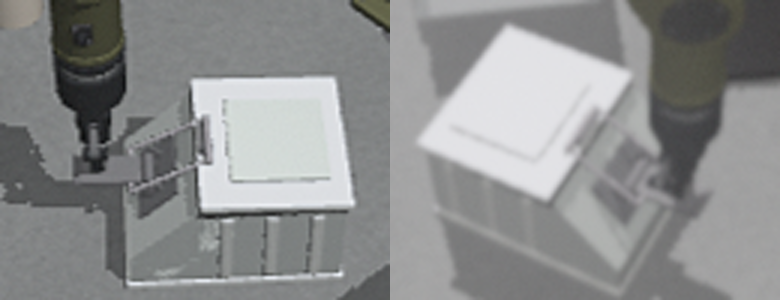

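The lever is now horizontal under the fingertip at (95,165), the loop is taut, and the crossbar is against the keeper. Pressing straight down.

```bash
python3 -m jog '[[[0,0,0.03],0,0],[[0,0,0.06],0,0],[[0,0,0.08],0,0],[[0,0,0.10],0,0],[[0,0,0.115],0,0],[[0,0,0.125],0,0],[[0,0,0.13],0,0],[[0,0,0.13],0,0]]'; python3 go.py ' -.145,0,.047'
```

```text
clock: 4.9
position: [0.5878, -0.0383, 0.0548]
ee_rot: [[0.772, -0.635, 0.0], [-0.635, -0.772, -0.0], [0.0, 0.0, -1.0]]
ft_force: [0.8, -0.6, 0.1]
opening: -0.0
grip_force: 0.2
t 4.9 tub -0.1453 0.0002 0.0548 f [ 0.8 -0.6  0.1]
turn 0.0001
 -.145,0,.047 [-0.0009 -0.0004  0.0194]
```

```bash
python3 -m jog '[[[0,0,0.006],0,0],[[0,0,0.012],0,0],[[0,0,0.018],0,0],[[0,0,0.018],0,0]]'; python3 go.py
python3 - <<'E'
from h import *
im,_,c=grab("side","d4");a,_,_=grab("scene","s4")
f=lambda i,x,y:cv2.resize(i[y:y+100,x:x+130],None,fx=3,fy=3,interpolation=cv2.INTER_CUBIC)
cv2.imwrite("pics/m4.png",np.hstack([f(a,270,130),f(im,235,180)]))
E
```

```text
clock: 5.3
position: [0.5915, -0.0401, 0.0501]
ee_rot: [[0.771, -0.636, 0.008], [-0.636, -0.771, -0.002], [0.008, -0.003, -1.0]]
ft_force: [1.8, -3.1, 10.8]
opening: -0.0004
grip_force: 5.2
t 5.3 tub -0.1494 -0.0008 0.0501 f [ 1.8 -3.1 10.8]
turn -0.0001
```

View pics/m4.png

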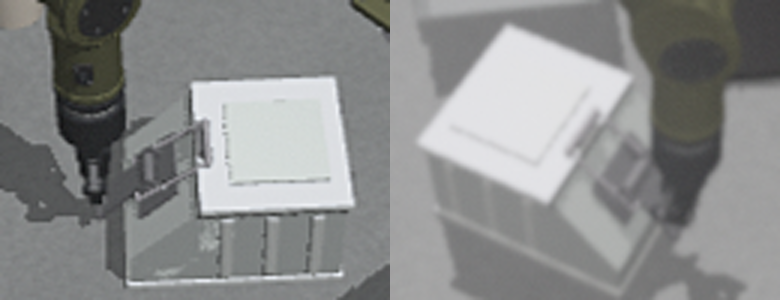

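The lever is down and pushing back with about 11 N, so it's at its stop. I'll retreat outwards and up, then check with depth.

```bash
python3 -m jog '[[[0.05,0,-0.05],0,0],[[0.1,0,-0.15],0,0],[[0.15,0,-0.25],0,0],[[0.25,0,-0.35],0,0],[[0.35,0,-0.45],0,0],[[0.4,0,-0.5],0,0],[[0.4,0,-0.5],0,0],[[0.4,0,-0.5],0,0]]'; python3 -m jog '[[[0,0,0],0,0],[[0,0,0],0,0]]' >/dev/null; python3 go.py
python3 - <<'E'
from h import *
z=np.load("tub.npz");org,ex=z["org"],z["ex"];ey=np.array([-ex[1],ex[0]])
I=[]
for n,t,o in(("scene","s5",(270,130)),("side","d5",(235,180))):
    im,d,c=grab(n,t);I.append(cv2.resize(im[o[1]:o[1]+100,o[0]:o[0]+130],None,fx=3,fy=3,interpolation=cv2.INTER_CUBIC))
    P=cloud(n,d,c);X=(P[...,:2]-org)@ex;Y=(P[...,:2]-org)@ey;Z=P[...,2]
    m=(d>0)&(abs(Y)<.017)&(X>-.15)&(X<-.09)&(Z>.02)&(Z<.12)
    q=np.polyfit(X[m],Z[m],1);print(n,m.sum(),"slope",q[0].round(2),"offset (187 home)",np.median((Z-X)[m]).round(4),"xmin",X[m].min().round(3))
    l=(d>0)&(abs(Y)<.08)&(X>-.01)&(X<.115)&(Z>.12)&(Z<.17);q=np.polyfit(X[l],Z[l],1);print("lid slope",q[0].round(3))
    k=(d>0)&(abs(Y)<.028)&(X>-.03)&(X<-.015)&(Z>.12);print("bar z",np.percentile(Z[k],[50,95]).round(4))
cv2.imwrite("pics/m5.png",np.hstack(I))
E
```

```text
clock: 6.2
position: [0.7109, -0.14, 0.2476]
ee_rot: [[0.772, -0.636, -0.0], [-0.636, -0.772, 0.0], [-0.0, -0.0, -1.0]]
ft_force: [-1.1, 0.0, -0.1]
opening: 0.0003
grip_force: 0.0
t 6.4 tub -0.303 -0.0003 0.246 f [ 1.1 -0.3 -0.7]
turn 0.0003
scene 144 slope 1.02 offset (187 home) 0.198 xmin -0.149
lid slope -0.003
bar z [0.1443 0.1513]
side 223 slope 0.96 offset (187 home) 0.1925 xmin -0.15
lid slope 0.003
bar z [0.1466 0.1516]
```

View pics/m5.png

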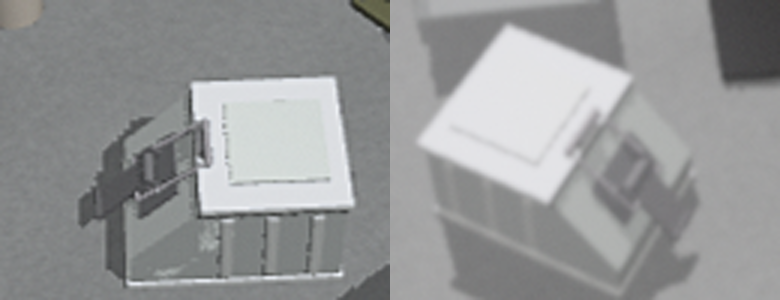

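Run:
```python
from h import *
z=np.load("tub.npz");org,ex=z["org"],z["ex"];ey=np.array([-ex[1],ex[0]])
for t in("s5","d5"):
    im,d,c=load(t);P=cloud(t,d,c);X=(P[...,:2]-org)@ex;Y=(P[...,:2]-org)@ey;Z=P[...,2]
    for lo in np.arange(-.165,-.09,.01):
        m=(d>0)&(abs(Y)<.016)&(X>lo)&(X<lo+.01)&(Z>.02)&(Z<.12)
        if m.any():print(t,lo.round(3),m.sum(),np.median(Z[m]).round(4),np.median((Z-X)[m]).round(4))
```

```text
s5 -0.155 15 0.0471 0.1987
s5 -0.145 21 0.0555 0.197
s5 -0.135 25 0.0675 0.1975
s5 -0.125 25 0.0762 0.1978
s5 -0.115 26 0.0881 0.1973
s5 -0.105 16 0.0998 0.2009
s5 -0.095 22 0.1079 0.1989
d5 -0.155 16 0.0468 0.1939
d5 -0.145 31 0.0525 0.1922
d5 -0.135 30 0.0621 0.1923
d5 -0.125 32 0.0722 0.1925
d5 -0.115 44 0.081 0.1921
d5 -0.105 36 0.0917 0.1933
d5 -0.095 33 0.1069 0.1967
```

The lever's face lies at 45° along its whole length (z−x is constant), the lid is flat, and the arm is clear. Handing in.

```bash
python3 -c "
from plant import env
print(env.finish_job())"
```

```text
the job is handed in; nothing more can be done
None
```

The job is handed in, though no pass or fail result came back: the loop is hooked behind the keeper, the lever lies home along the shoulder, the lid measures shut, and the arm is clear, with the other things left untouched.

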